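# Snap the bead case lid shut all round

## Task

The lid of the clear bead case lies in place, but the four sides of its white rim have popped up. With the fingertips, press the sides down around the rim, one at a time in any order, until each has clicked shut flush with the lid, then take the hand away. Do not lift the case or push it from its place, and leave the jar, the spool and the pliers as they are.

Things in the scene. Friction and masses are not known exactly. Their poses are not given: they have to be found in the camera images.
- case: bead case, loose on the mat, under 0.6 kg: clear box 102 x 154 mm, 34 mm high, lid laid on (112 x 164 mm, long along y; its top 38 mm above the case's underside). Origin at the centre of the underside, z up. The lid's clear window (60 x 112 mm) and white corners (26 mm square) are fixed at final height; between the corners each side of the white rim is a springy section, now sloping up
- rim_near (a joint): rim section on the case's -x side, 109 x 26 x 4 mm, hinged along the window's edge 36 mm above the case's underside. Rad: 0 = popped up (outer edge 10 mm high), 0.40 = shut, flush. Snap: resists with 6 to 10 N (pushed straight down at its press point; brief peaks reach 30 N at 20 mm/s); past about 0.2 it clicks shut by itself and stays; let go earlier, it springs back up
- near_press (a point): press point of the -x section: on its top face, half way along, 18 mm out from its hinge (48 mm from the case's centre when shut, along the case's -x); moves with the section: about 45 mm above the case's underside when popped up, 38 mm when shut
- rim_far (a joint): rim section on the case's +x side, 109 x 26 x 4 mm, hinged along the window's edge 36 mm above the case's underside. Rad: 0 = popped up (outer edge 10 mm high), 0.40 = shut, flush. Snap: resists with 6 to 10 N (pushed straight down at its press point; brief peaks reach 30 N at 20 mm/s); past about 0.2 it clicks shut by itself and stays; let go earlier, it springs back up
- far_press (a point): press point of the +x section: on its top face, half way along, 18 mm out from its hinge (48 mm from the case's centre when shut, along the case's +x); moves with the section: about 45 mm above the case's underside when popped up, 38 mm when shut
- rim_left (a joint): rim section on the case's +y side, 57 x 26 x 4 mm, hinged along the window's edge 36 mm above the case's underside. Rad: 0 = popped up (outer edge 10 mm high), 0.40 = shut, flush. Snap: resists with 6 to 10 N (pushed straight down at its press point; brief peaks reach 30 N at 20 mm/s); past about 0.2 it clicks shut by itself and stays; let go earlier, it springs back up
- left_press (a point): press point of the +y section: on its top face, half way along, 18 mm out from its hinge (74 mm from the case's centre when shut, along the case's +y); moves with the section: about 45 mm above the case's underside when popped up, 38 mm when shut
- rim_right (a joint): rim section on the case's -y side, 57 x 26 x 4 mm, hinged along the window's edge 36 mm above the case's underside. Rad: 0 = popped up (outer edge 10 mm high), 0.40 = shut, flush. Snap: resists with 6 to 10 N (pushed straight down at its press point; brief peaks reach 30 N at 20 mm/s); past about 0.2 it clicks shut by itself and stays; let go earlier, it springs back up
- right_press (a point): press point of the -y section: on its top face, half way along, 18 mm out from its hinge (74 mm from the case's centre when shut, along the case's -y); moves with the section: about 45 mm above the case's underside when popped up, 38 mm when shut
- jar: bystander: small clear capped bead jar, 36 mm across, 65 mm tall, standing on the mat; origin at the centre of its underside. Leave alone
- spool: bystander: wooden spool, 42 mm across, 44 mm tall, standing on the mat; origin at the centre of its underside. Leave alone
- pliers: bystander: long-nosed pliers with blue handles, lying flat on the mat, 155 mm long, 66 mm wide, 14 mm high; origin under the rivet, x towards the tips. Leave alone
Things that resemble listed ones, but are neither listed nor needed, are in the scene too. Of the things that look like the case, take the one that is farthest to the robot's right at the start.

How it is judged:
By the outcome, as a careful person would: the job done as asked, in the order asked, and still so for the second after the job is handed in, with the robot touching nothing.
It also fails if it takes over 54 s, if anything falls off the work surface, if the arm or the gripper's body presses on something with over 40 N, if the wrist force passes 120 N, or if a joint passes its speed limit or range.

## Robot

A 7-joint arm with a two-finger parallel gripper is mounted at the origin on the work surface. World frame = base frame: x ahead of the robot, y to its left, z up, the work surface at z = 0. Lengths are in m, angles in rad, forces in N, time in s.
With the tool pointing down it reaches from about 0.4 to 0.85 m from the base axis. Payload 10.4 kg.
Tool frame: the origin (TCP) lies midway between the tips of the shut fingers; the grasp point (between the pads) lies 19 mm behind it; z points along the fingers, y is the line along which they close (so a half turn about z gives the same grasp; the last joint's range is limited). The gripper opens to 87 mm and grips with 3 to 60 N. Pads are 19 mm wide; open, the fingers measure 117 mm over their backs; the gripper's body (75 mm by 190 mm) begins 51 mm behind the grasp point.
Start: joints at [1.32, 0.332, -0.065, 1.46, 0.022, 1.35, -0.088], TCP at [0.141, -0.609, 0.183] pointing down, gripper open.
Joint ranges: [-2.6, 2.6], [-0.5, 2.12], [-1.47, 1.34], [0.16, 2.42], [-1.27, 4.41], [0.06, 2.06], [-2.6, 2.6]. Speed limits (rad/s): [2.22, 2.22, 2.79, 2.79, 3.14, 3.14, 3.14].

## Interface

Orientations are given as a unit quaternion [x, y, z, w].
In Python, from bench import r gives the robot as it stands.
- The arm moves only by the tool arm_command, never from a script. Its arguments are lists of equal length, an entry for each row: "xyz": the shift along the world's x, y, z in m, a list of three; "rot": the turn, a rotation vector about the world's x, y, z in rad, a list of three. In form: {"xyz": [[tx, ty, tz], ...], "rot": [[ax, ay, az], ...]}. A call has 1 to 20 rows; each row is the pose to reach, as a shift and turn from the pose commanded when the call began; what a row does not reach only later rows make up. A row lasts 1/12 s, in which the tool goes at most 41.7 mm and 7.16 degrees, less where a joint would pass 70% of its speed; a pose out of reach is approached as far as the arm can. A call with a gripper value outside its range is refused whole. "grip" is the opening, from 0 (shut) to 1 (fully open), set as the call begins (left out, the last holds). The fingers move at their own pace and stop on an object; "squeeze" is the grip in N (left out, the last holds). Time passes only in rows, so rows that repeat a pose let the fingers close. It gives the time, the measured TCP pose, the force, the opening and the grip force at its end, in the units of the state.
- r.read_state(): the state, without advancing time (a new reading comes with each control period).
- r.camera(name): name is "scene" or "top"; returns the picture (400x640x3 uint8, red, green, blue); there is no depth.
- r.camera_model(name): a dict with "fx", "fy", "cx", "cy" (pixels), "k1" (the pictures are not rectified: a ray, as slopes to the right and down, at radius r is drawn at 1 + k1 r^2 times it, then the intrinsics apply), "T" (4x4, takes a point from camera to world coordinates). Camera axes: x right, y up, looking along -z (the intrinsics and any distortion apply to the point x, -y, -z); pixel columns grow to the right and rows downward; lengths in m; the calibration is good to about 2 mm. A picture is of the moment at which its call begins. camera_model takes no time and is no camera call.
- r.close_job(): hands the job in; it is judged then, once.
Trained networks look in the newest picture that a camera, given by its name, has taken for a name from the list of things; names that differ only in an ending like _2 or _b are one class to them, and where a whole thing is asked for, a point or a joint stands for the part that bears it (a point fixed in the world has none). Each returns a list of dicts, best first, with "conf" (0 to 1); they miss things now and then, are a little off and sometimes report something else, mostly with a low value. They report only what shows in the picture. A call takes as long as a camera call. They do not tell look-alikes from the thing itself.
- r.look_for(label, camera): "at" ([x, y, z] in m, in the coordinates of the camera as it stood for that picture, good to about 4 mm: the middle of the surface that is visible of it).
- r.spot_point(label, camera): "at" ([x, y, z] in m, in the coordinates of the camera as it stood for that picture, good to about 4 mm: a listed point, or the origin of a listed thing).
The state is a dict: "time": time; "joint_positions": joint angles; "joint_vel": joint speeds; "joint_torque": joint torques, N m; "ee_pos": TCP position; "eef_rot": TCP orientation; "ft_force": force on the tool from outside, world axes, zero at the start; "torque": the same for the moment, N m; "width": finger opening in m; "grip_force": force on a finger pad.
Only numpy, scipy, OpenCV 4.12 (cv2) and the standard library are available. Lean on these libraries where they do the work, as an engineer would, in place of code of your own. Each camera call takes 0.05 s, during which the arm holds its last target. There are 200 camera calls.

## Working session

There is one attempt and no reset: what is moved stays moved. The work goes in short steps, Python scripts to look and compute and a tool call to move; the robot and the scene stay as the last step left them, time stands still between calls to the robot, and variables do not carry over. Pictures are saved under pics/ and viewed, at most 10 in all, crops included, and the job is handed in when it is done.

Besides the shell and the picture viewer there is one more tool, called after ">>>" as a command line: name --argument value ..., lists and objects as JSON in quotes. arm_command: Moves the arm, as the interface text tells. Its arguments: {"type":"object","properties":{"xyz":{"type":"array"},"rot":{"type":"array"},"grip":{"type":"number"},"squeeze":{"type":"number"}},"required":["xyz","rot"]}

```bash
mkdir -p pics; cat > h.py <<'E'
from bench import r
import numpy as np, cv2
def save(cam,n):
    im=r.camera(cam); cv2.imwrite(f'pics/{n}.png',im[:,:,::-1]); return im
def w(cam,p):
    T=np.array(r.camera_model(cam)['T']); return (T@np.r_[p,1])[:3]
def px(cam,P):
    m=r.camera_model(cam); p=np.linalg.inv(np.array(m['T']))@np.r_[P,1]
    a,b=p[0]/-p[2],-p[1]/-p[2]; d=1+m['k1']*(a*a+b*b)
    return np.array([m['fx']*a*d+m['cx'],m['fy']*b*d+m['cy']])
def ray(cam,uv,z):
    m=r.camera_model(cam); T=np.array(m['T'])
    q=np.array([(uv[0]-m['cx'])/m['fx'],(uv[1]-m['cy'])/m['fy']]); s=q.copy()
    for _ in range(20): s=q/(1+m['k1']*(s@s))
    d=T[:3,:3]@np.array([s[0],-s[1],-1]); o=T[:3,3]
    return o+d*(z-o[2])/d[2]
E
python3 - <<'E'
from h import *
np.set_printoptions(precision=3,suppress=True)
ims=[save('scene','s0'),save('top','t0')]
cv2.imwrite('pics/both.png',cv2.resize(np.vstack(ims)[:,:,::-1],(480,600)))
for c in('scene','top'):
    print(c,np.array(r.camera_model(c)['T'])[:3,3])
    for l in('case','near_press','far_press','left_press','right_press','jar','spool','pliers'):
        for d in r.spot_point(l,c): 
            P=w(c,d['at']); print(l,round(d['conf'],2),P,px(c,P))
s=r.read_state(); print(s['time'],s['ee_pos'],s['eef_rot'],s['ft_force'],s['width'])
E
```

```text
scene [1.161 0.669 1.025]
case 0.95 [0.725 0.321 0.002] [331.151 342.828]
case 0.85 [ 0.561 -0.146  0.005] [243.016 198.958]
case 0.7 [0.483 0.279 0.001] [382.937 266.863]
case 0.69 [0.218 0.276 0.001] [440.502 208.481]
near_press 0.96 [0.719 0.276 0.047] [317.978 317.947]
near_press 0.72 [0.526 0.267 0.046] [369.596 263.485]
near_press 0.68 [0.225 0.227 0.041] [426.567 191.013]
near_press 0.61 [ 0.517 -0.145  0.05 ] [253.707 179.042]
far_press 0.81 [0.21  0.322 0.043] [459.864 204.468]
far_press 0.74 [0.724 0.366 0.043] [347.941 345.847]
far_press 0.73 [ 0.607 -0.151  0.049] [227.476 195.576]
far_press 0.59 [0.437 0.294 0.045] [401.21  248.068]
left_press 0.73 [0.459 0.209 0.046] [368.399 234.866]
left_press 0.7 [ 0.566 -0.077  0.045] [257.715 201.919]
left_press 0.64 [0.652 0.321 0.045] [353.589 311.055]
left_press 0.58 [0.149 0.263 0.044] [452.837 182.06 ]
right_press 0.74 [0.795 0.316 0.047] [307.593 353.348]
right_press 0.67 [ 0.559 -0.217  0.05 ] [224.823 174.636]
right_press 0.66 [0.504 0.349 0.041] [403.027 278.074]
right_press 0.6 [0.287 0.288 0.045] [433.034 213.557]
jar 0.
[... 894 characters left out ...]
] [224.815 326.145]
left_press 0.79 [ 0.567 -0.076  0.049] [369.556 153.895]
left_press 0.51 [0.648 0.325 0.043] [210.692 122.3  ]
right_press 0.78 [0.496 0.346 0.044] [199.156 180.988]
right_press 0.73 [0.286 0.294 0.042] [216.613 266.745]
right_press 0.71 [ 0.556 -0.215  0.049] [425.771 158.54 ]
right_press 0.71 [0.795 0.321 0.049] [214.389  66.478]
jar 0.68 [ 0.517 -0.145  0.046] [397.576 174.026]
jar 0.6 [ 0.526 -0.323  0.001] [464.48 174.69]
spool 0.84 [0.622 0.093 0.006] [302.396 136.642]
spool 0.27 [ 0.609 -0.143  0.047] [396.402 138.11 ]
pliers 0.79 [ 0.745 -0.153  0.006] [396.749  92.178]
0.9 [ 0.141 -0.609  0.183] [0.994 0.114 0.    0.   ] [ 0.052  0.452 -0.075] 0.08706782194298622
```

View pics/s0.png

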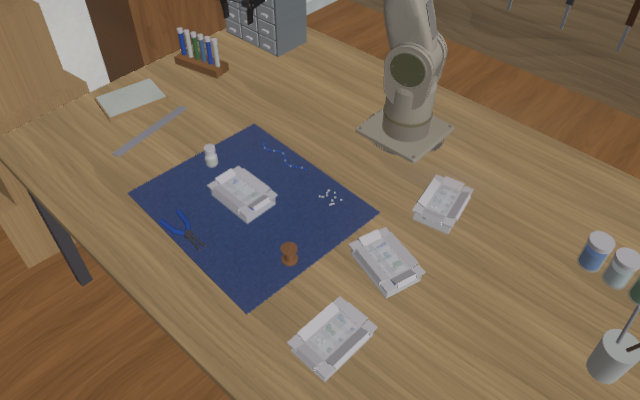

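View pics/t0.png

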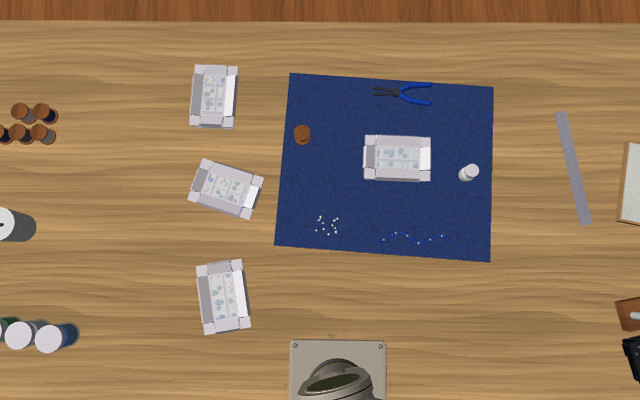

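The scene camera shows four case-like things, at about (243,195), (387,262), (333,338) and (443,203). In the top view they are at (397,158), (226,189), (214,96) and (223,297). The robot's right is -y, so the one on the mat, at scene (243,195) and top (397,158), y≈-0.146, fits. The other three are at y≈+0.27 to +0.32. I'll confirm it in a crop and fit its pose.

```bash
python3 - <<'E'
from h import *
np.set_printoptions(precision=4,suppress=True)
im=cv2.imread('pics/t0.png'); s=cv2.imread('pics/s0.png')
a=cv2.resize(im[115:205,345:495],(800,480),interpolation=cv2.INTER_CUBIC)
L=dict(near_press=(-.0465,0),far_press=(.0465,0),left_press=(0,.0725),right_press=(0,-.0725),case=(0,0))
A=[];B=[]
for c in('scene','top'):
  for rep in range(2):
    r.camera(c)
    for l,v in L.items():
        for d in r.spot_point(l,c):
            P=w(c,d['at'])
            if P[1]<-.05 and np.hypot(*(P[:2]-[.561,-.146])) <.1 and (l=='case' or P[2]>.03): A.append(v);B.append(P[:2]);break
A=np.array(A);B=np.array(B)
a0,b0=A.mean(0),B.mean(0);U,S,V=np.linalg.svd((A-a0).T@(B-b0));R=(U@V).T
t=b0-R@a0; print(len(A),t,np.arctan2(R[1,0],R[0,0]),np.abs(B-(A@R.T+t)).max(0))
for n,v in L.items(): print(n,t+R@np.array(v)*(1 if 'case' in n else .97))
for x,y in[(-.056,-.082),(.056,-.082),(.056,.082),(-.056,.082),(-.056,-.082)]:
    p=(px('top',np.r_[t+R@[x,y],.038])-[345,115])*800/150; cv2.circle(a,tuple(int(i) for i in p),4,(0,0,255),-1)
cv2.imwrite('pics/c1.png',a); print(r.read_state()['time'])
E
```

```text
19 [ 0.5614 -0.1452] -0.059071795119302835 [0.0059 0.007 ]
near_press [ 0.5164 -0.1425]
far_press [ 0.6064 -0.1479]
left_press [ 0.5656 -0.075 ]
right_press [ 0.5573 -0.2154]
case [ 0.5614 -0.1452]
2.1
```

View pics/c1.png

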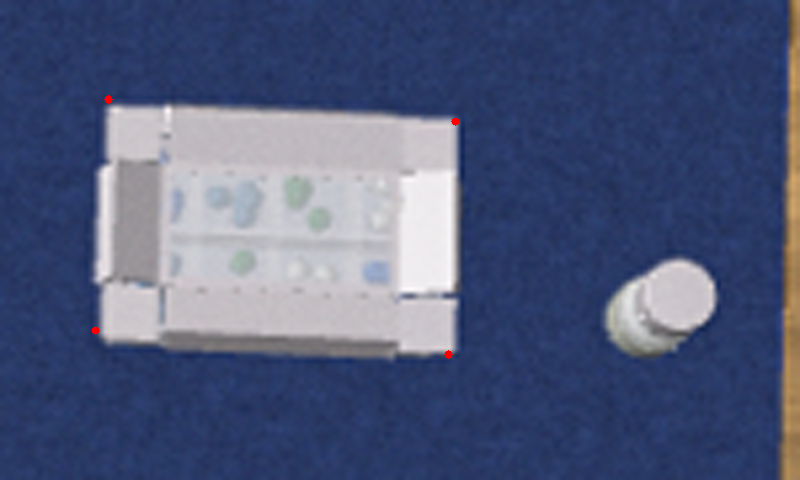

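The crop shows the case with all four rim sides raised, and its lid corners at crop (105,105), (457,119), (455,354) and (100,343). That matches the 112 x 164 mm fit to about 2 mm, with yaw≈-0.045. The jar is at crop (660,300), well clear. I'm going above the right (-y) section with the fingers shut.

>>> arm_command --xyz '[[0.417, 0.393, -0.063], [0.417, 0.393, -0.063], [0.417, 0.393, -0.063], [0.417, 0.393, -0.063], [0.417, 0.393, -0.063], [0.417, 0.393, -0.063], [0.417, 0.393, -0.063], [0.417, 0.393, -0.063], [0.417, 0.393, -0.063], [0.417, 0.393, -0.063], [0.417, 0.393, -0.063], [0.417, 0.393, -0.063], [0.417, 0.393, -0.063], [0.417, 0.393, -0.063], [0.417, 0.393, -0.063], [0.417, 0.393, -0.063], [0.417, 0.393, -0.063], [0.417, 0.393, -0.063], [0.417, 0.393, -0.063], [0.417, 0.393, -0.063]]' --rot '[[0, 0, 1.29], [0, 0, 1.29], [0, 0, 1.29], [0, 0, 1.29], [0, 0, 1.29], [0, 0, 1.29], [0, 0, 1.29], [0, 0, 1.29], [0, 0, 1.29], [0, 0, 1.29], [0, 0, 1.29], [0, 0, 1.29], [0, 0, 1.29], [0, 0, 1.29], [0, 0, 1.29], [0, 0, 1.29], [0, 0, 1.29], [0, 0, 1.29], [0, 0, 1.29], [0, 0, 1.29]]' --grip 0

```text
time: 3.77
ee_pos: [0.5576, -0.2171, 0.1198]
eef_rot: [0.726, 0.687, -0.0, 0.0]
ft_force: [0.9, -0.9, -0.4]
width: 0.0006
grip_force: 0.0
```

>>> arm_command --xyz '[[0.001, 0.001, -0.03], [0.001, 0.001, -0.055], [0.001, 0.001, -0.06], [0.001, 0.001, -0.06], [0.001, 0.001, -0.06]]' --rot '[[0, 0, 0], [0, 0, 0], [0, 0, 0], [0, 0, 0], [0, 0, 0]]'

```text
time: 4.18
ee_pos: [0.5595, -0.2153, 0.0606]
eef_rot: [0.726, 0.688, 0.0, 0.0]
ft_force: [0.1, -0.7, 1.0]
width: 0.0005
grip_force: 0.0
```

```bash
python3 - <<'E'
from h import *
im=save('scene','s1')[:,:,::-1]
s=r.read_state(); print(s['ee_pos'],s['ft_force'],px('scene',s['ee_pos']))
cv2.imwrite('pics/c2.png',cv2.resize(im[110:240,170:330],(738,600),interpolation=cv2.INTER_CUBIC))
E
```

```text
[ 0.55999037 -0.21533323  0.06121647] [-0.07355021 -0.1050014  -0.95597475] [224.40595018 172.2250457 ]
```

View pics/c2.png

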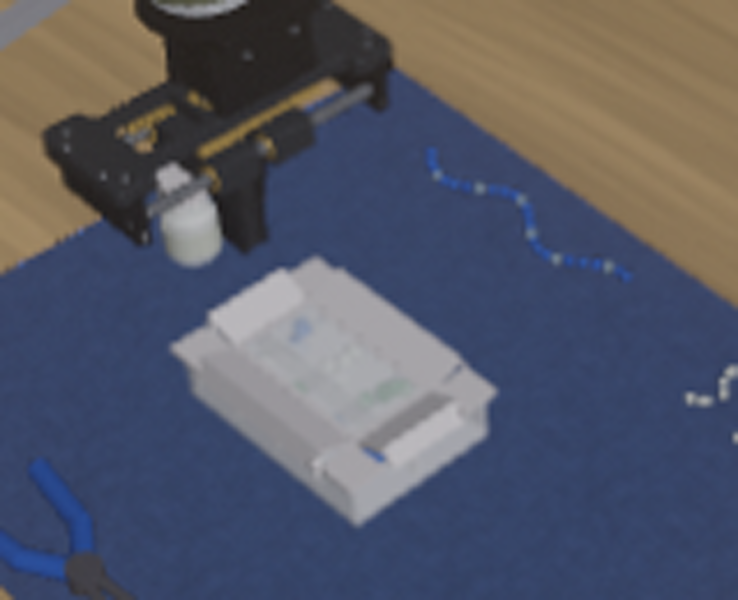

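The fingertips appear at crop (245,252), about 7 px above where the TCP should project (224,172). I'll check this in both views before pressing.

```bash
python3 - <<'E'
from h import *
o=[]
P=np.array(r.read_state()['ee_pos'])
for c,(x,y) in dict(scene=(190,110),top=(370,110)).items():
    im=save(c,c+'2')[:,:,::-1][y:y+100,x:x+66]
    a=cv2.resize(im,(396,600),interpolation=cv2.INTER_CUBIC)
    for dz,k in((0,(0,0,255)),(.02,(0,255,255)),(.04,(0,255,0)),(.06,(255,255,0))):
        p=(px(c,P+[0,0,dz])-[x,y])*6; cv2.circle(a,tuple(int(i) for i in p),4,k,-1)
    o.append(a)
cv2.imwrite('pics/c3.png',np.hstack(o)); print(P,r.read_state()['joint_positions'])
E
```

```text
[ 0.55999037 -0.21533323  0.06121647] [ 0.71023699  0.42167955 -0.523444    1.6522718   0.22905331  1.12650129
  0.07302104]
```

View pics/c3.png

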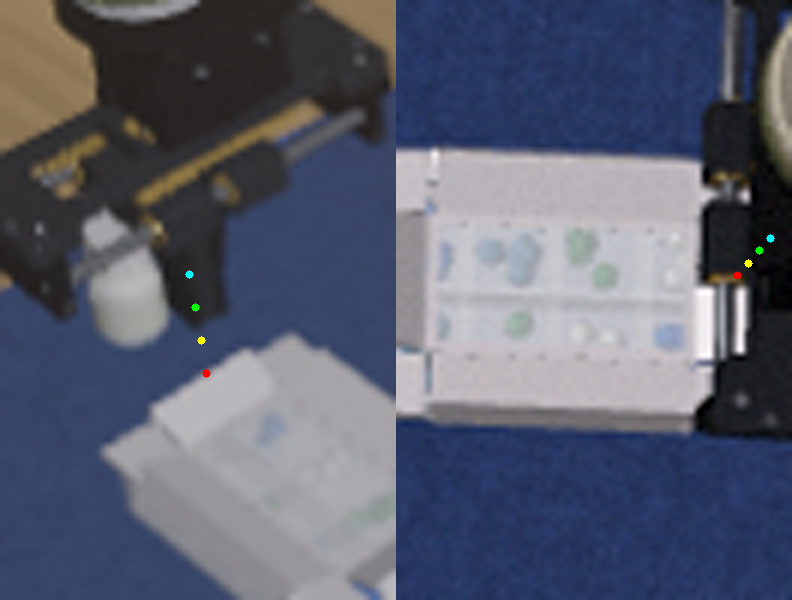

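```bash
python3 - <<'E'
from h import *
from scipy.spatial.transform import Rotation as Ro
s=r.read_state();P=np.array(s['ee_pos']);R=Ro.from_quat(s['eef_rot']).as_matrix()
o=[]
for c,(x,y) in dict(scene=(170,80),top=(370,80)).items():
    im=cv2.imread(f'pics/{c}2.png')[y:y+150,x:x+100]
    a=cv2.resize(im,(400,600),interpolation=cv2.INTER_CUBIC)
    for hx,hy,z,k in((.0095,.015,0,(0,0,255)),(.0095,.015,-.05,(0,255,255)),(.0375,.095,-.07,(0,255,0))):
        q=[((px(c,P+R@[i*hx,j*hy,z])-[x,y])*4).astype(int) for i,j in((1,1),(1,-1),(-1,-1),(-1,1))]
        cv2.polylines(a,[np.array(q)],True,k,1)
    o.append(a)
cv2.imwrite('pics/c4.png',np.hstack(o))
E
```

```text
(no output)
```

View pics/c4.png

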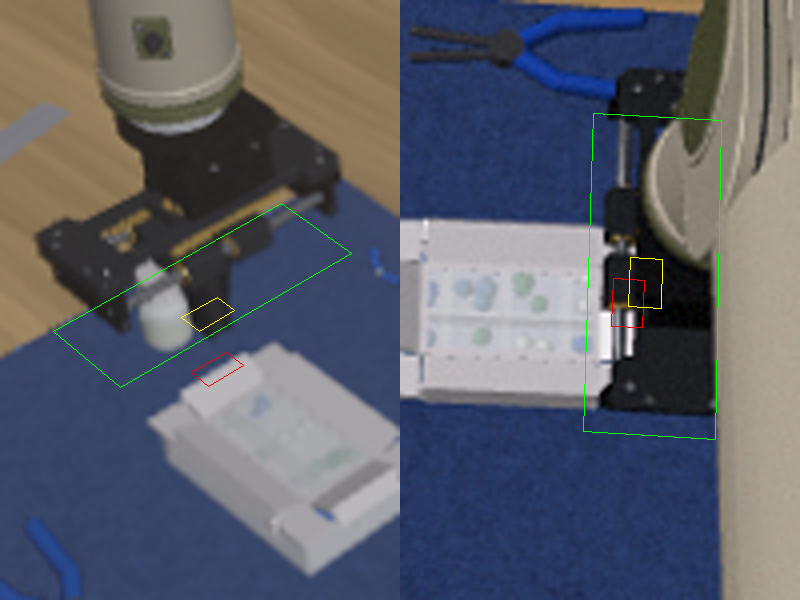

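The gripper's body and tips both appear about 50 mm higher than the reported pose, in both views. Either the picture or the reported height is off, so I'll go down slowly, watch the force, and compare the picture again.

>>> arm_command --xyz '[[0, 0, -0.0015], [0, 0, -0.003], [0, 0, -0.0045], [0, 0, -0.006], [0, 0, -0.0075], [0, 0, -0.009], [0, 0, -0.009], [0, 0, -0.009]]' --rot '[[0, 0, 0], [0, 0, 0], [0, 0, 0], [0, 0, 0], [0, 0, 0], [0, 0, 0], [0, 0, 0], [0, 0, 0]]'

```text
time: 5.0
ee_pos: [0.5591, -0.2148, 0.0504]
eef_rot: [0.726, 0.688, -0.0, -0.0]
ft_force: [0.3, -0.2, -0.9]
width: 0.0003
grip_force: 0.0
```

```bash
cat >> h.py <<'E'
def tip():
    im=save('scene','tip').astype(int)
    s=r.read_state(); m=im[100:200,212:236].max(2)<60
    print(s['time'],s['ee_pos'],s['ft_force'],'lowest dark row per col',[int(100+np.nonzero(c)[0].max()) if c.any() else 0 for c in m.T])
E
python3 - <<'E'
from h import *
for n in ('s1','scene2'):
    m=cv2.imread(f'pics/{n}.png')[100:200,212:236].max(2)<60
    print([int(100+np.nonzero(c)[0].max()) if c.any() else 0 for c in m.T])
tip()
E
```

```text
[147, 146, 145, 145, 153, 155, 160, 161, 162, 163, 164, 164, 162, 162, 161, 161, 139, 144, 144, 144, 143, 142, 142, 141]
[147, 145, 140, 145, 153, 156, 160, 161, 162, 163, 163, 163, 162, 162, 161, 161, 144, 144, 144, 143, 143, 142, 142, 141]
5.05 [ 0.5591662  -0.21486759  0.05054727] [-0.14998865 -0.03336212 -0.76333775] lowest dark row per col [150, 150, 148, 143, 148, 157, 161, 164, 164, 165, 166, 166, 166, 165, 165, 164, 147, 142, 147, 147, 146, 146, 145, 145]
```

>>> arm_command --xyz '[[0, 0, -0.0012], [0, 0, -0.0024], [0, 0, -0.0036], [0, 0, -0.0048], [0, 0, -0.006], [0, 0, -0.006]]' --rot '[[0, 0, 0], [0, 0, 0], [0, 0, 0], [0, 0, 0], [0, 0, 0], [0, 0, 0]]'

```text
time: 5.55
ee_pos: [0.559, -0.2149, 0.0442]
eef_rot: [0.726, 0.688, -0.0, -0.0]
ft_force: [-0.4, -0.7, 0.2]
width: 0.0006
grip_force: 0.0
```

```bash
python3 - <<'E'
from h import *
tip()
E
```

```text
5.6 [ 0.55906634 -0.21487491  0.04440127] [-0.54278832  0.5538777   0.40745059] lowest dark row per col [151, 152, 151, 150, 150, 158, 161, 165, 166, 166, 167, 168, 168, 167, 166, 166, 165, 144, 149, 149, 148, 148, 147, 147]
```

>>> arm_command --xyz '[[0, 0, -0.0015], [0, 0, -0.003], [0, 0, -0.0045], [0, 0, -0.006], [0, 0, -0.0075], [0, 0, -0.009], [0, 0, -0.0105], [0, 0, -0.012], [0, 0, -0.0135], [0, 0, -0.015], [0, 0, -0.0165], [0, 0, -0.018], [0, 0, -0.018]]' --rot '[[0, 0, 0], [0, 0, 0], [0, 0, 0], [0, 0, 0], [0, 0, 0], [0, 0, 0], [0, 0, 0], [0, 0, 0], [0, 0, 0], [0, 0, 0], [0, 0, 0], [0, 0, 0], [0, 0, 0]]'

```text
time: 6.68
ee_pos: [0.559, -0.2148, 0.0262]
eef_rot: [0.726, 0.688, -0.0, -0.0]
ft_force: [-0.5, -0.1, -0.8]
width: 0.0002
grip_force: 0.0
```

```bash
python3 - <<'E'
from h import *
tip()
im=cv2.imread('pics/tip.png')[120:220,180:280]
save('top','top3');t=cv2.imread('pics/top3.png')[110:210,350:450]
cv2.imwrite('pics/c5.png',cv2.resize(np.hstack([im,t]),(800,400),interpolation=cv2.INTER_CUBIC))
E
```

```text
6.7333 [ 0.55907719 -0.214848    0.02640912] [-0.59163723  0.38643861  0.40050395] lowest dark row per col [156, 157, 157, 156, 155, 155, 163, 167, 170, 171, 171, 172, 173, 172, 171, 171, 170, 148, 149, 151, 154, 154, 153, 152]
```

View pics/c5.png

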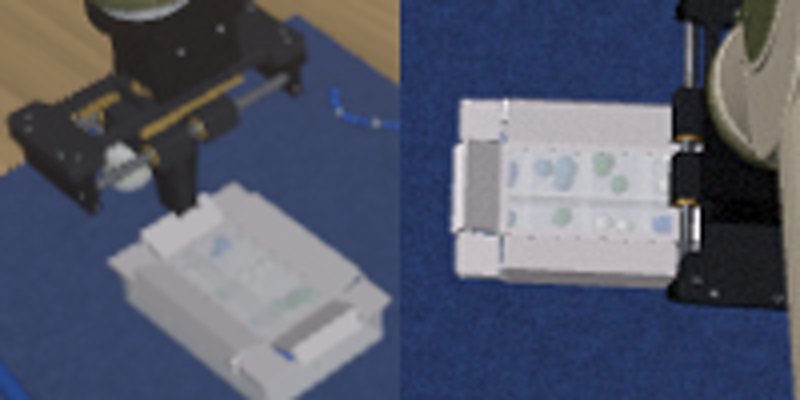

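The tip in the scene view is at crop (180,212), px (225,173), just over the raised section's outer edge, with no contact force yet. I'll triangulate the gripper housing's corners from both views to see where the offset lies.

```bash
python3 - <<'E'
from h import *
from scipy.spatial.transform import Rotation as Ro
np.set_printoptions(precision=4,suppress=True)
def tri(a,b):
    A=np.zeros((3,3));v=np.zeros(3)
    for c,u in(('scene',a),('top',b)):
        p,q=ray(c,u,0),ray(c,u,.3);d=(q-p)/np.linalg.norm(q-p);M=np.eye(3)-np.outer(d,d);A+=M;v+=M@p
    X=np.linalg.solve(A,v);return X,px('scene',X)-a,px('top',X)-b
# c4 (TCP .560,-.2153,.0612)
print('+x+y',tri([198.75,162.5],[422.5,105]));print('-x+y',tri([248,131],[421,182]))
R=Ro.from_quat([.726,.688,0,0]).as_matrix();P=[.56,-.2153,.0612]
for i in(1,-1):
  for j in (1,-1): print(i,j,P+R@[i*.0375,j*.095,-.07])
s=r.read_state();P=np.array(s['ee_pos'])
for dz in(0,.02,.03,.04):
    q=[px('scene',P+R@[i*.0095,j*.015,-dz]).round(1).tolist() for i,j in((1,1),(1,-1),(-1,-1),(-1,1))]; print(dz,q)
E
```

```text
+x+y (array([ 0.6504, -0.1844,  0.1747]), array([0.3348, 0.1036]), array([ 0.2927, -0.2592]))
-x+y (array([ 0.4783, -0.1829,  0.1717]), array([2.8967, 0.734 ]), array([ 2.7975, -2.2755]))
1 1 [ 0.6569 -0.183   0.1312]
1 -1 [ 0.4672 -0.1728  0.1312]
-1 1 [ 0.6528 -0.2578  0.1312]
-1 -1 [ 0.4631 -0.2476  0.1312]
0 [[224.1, 185.6], [232.6, 180.4], [228.4, 177.0], [219.9, 182.2]]
0.02 [[223.2, 180.4], [231.8, 175.1], [227.6, 171.8], [219.0, 177.0]]
0.03 [[222.7, 177.7], [231.4, 172.5], [227.2, 169.2], [218.5, 174.3]]
0.04 [[222.3, 175.0], [231.0, 169.8], [226.7, 166.5], [218.0, 171.7]]
```

The xy agrees, but the true height is about 40–45 mm above the reported z. Contact is therefore expected at a reported z of about 0.00–0.01. I'm continuing slowly, watching the force.

>>> arm_command --xyz '[[0, 0, -0.0015], [0, 0, -0.003], [0, 0, -0.0045], [0, 0, -0.006], [0, 0, -0.0075], [0, 0, -0.009], [0, 0, -0.0105], [0, 0, -0.012], [0, 0, -0.0135], [0, 0, -0.015], [0, 0, -0.015]]' --rot '[[0, 0, 0], [0, 0, 0], [0, 0, 0], [0, 0, 0], [0, 0, 0], [0, 0, 0], [0, 0, 0], [0, 0, 0], [0, 0, 0], [0, 0, 0], [0, 0, 0]]'

```text
time: 7.7
ee_pos: [0.5592, -0.2151, 0.0115]
eef_rot: [0.726, 0.688, -0.0, 0.0]
ft_force: [-0.3, -0.2, 0.2]
width: 0.0005
grip_force: 0.4
```

```bash
python3 - <<'E'
from h import *
tip()
E
```

```text
7.75 [ 0.5592141  -0.21501925  0.01158753] [-0.89503083  0.06399679  0.80628058] lowest dark row per col [159, 160, 161, 162, 155, 155, 166, 168, 173, 174, 174, 175, 176, 176, 176, 175, 175, 163, 159, 159, 159, 158, 157, 156]
```

>>> arm_command --xyz '[[0, 0, -0.0012], [0, 0, -0.0024], [0, 0, -0.0036], [0, 0, -0.0048], [0, 0, -0.006], [0, 0, -0.0072], [0, 0, -0.0084], [0, 0, -0.0084]]' --rot '[[0, 0, 0], [0, 0, 0], [0, 0, 0], [0, 0, 0], [0, 0, 0], [0, 0, 0], [0, 0, 0], [0, 0, 0]]'

```text
time: 8.42
ee_pos: [0.5589, -0.2145, 0.0026]
eef_rot: [0.726, 0.688, 0.0, -0.0]
ft_force: [-0.1, -0.0, 0.3]
width: 0.0006
grip_force: 0.0
```

```bash
python3 - <<'E'
from h import *
tip()
E
```

```text
8.4667 [ 0.55896605 -0.21454569  0.00277492] [-0.22477487  0.07510016  0.02394805] lowest dark row per col [161, 162, 163, 164, 164, 158, 162, 169, 173, 175, 176, 177, 178, 179, 178, 178, 177, 177, 161, 156, 161, 161, 160, 159]
```

>>> arm_command --xyz '[[0, 0, -0.0012], [0, 0, -0.0024], [0, 0, -0.0036], [0, 0, -0.0048], [0, 0, -0.006], [0, 0, -0.006]]' --rot '[[0, 0, 0], [0, 0, 0], [0, 0, 0], [0, 0, 0], [0, 0, 0], [0, 0, 0]]'

```text
time: 8.97
ee_pos: [0.5593, -0.2148, 0.0019]
eef_rot: [0.726, 0.688, -0.001, 0.001]
ft_force: [-21.8, 5.7, 49.1]
width: 0.0006
grip_force: 24.8
```

```bash
python3 - <<'E'
from h import *
tip()
E
```

```text
9.0167 [ 0.55934223 -0.21483166  0.00187393] [-22.36138474   6.12151293  50.3772687 ] lowest dark row per col [162, 163, 163, 165, 162, 162, 162, 170, 173, 176, 177, 177, 178, 179, 178, 178, 177, 177, 155, 156, 161, 161, 161, 160]
```

>>> arm_command --xyz '[[0, 0, 0.006], [0, 0, 0.012], [0, 0, 0.012]]' --rot '[[0, 0, 0], [0, 0, 0], [0, 0, 0]]'

```text
time: 9.27
ee_pos: [0.5599, -0.215, 0.0103]
eef_rot: [0.726, 0.688, 0.0, 0.001]
ft_force: [-0.2, -0.5, -0.0]
width: 0.0005
grip_force: 0.0
```

```bash
python3 - <<'E'
from h import *
o=cv2.imread('pics/tip.png')[130:220,180:280]  # during contact
tip()
save('top','top4')
np.set_printoptions(precision=4,suppress=True)
n=cv2.imread('pics/tip.png')[130:220,180:280]; t=cv2.imread('pics/top4.png')
a=np.vstack([np.hstack([o,n]),])
cv2.imwrite('pics/c6.png',np.vstack([cv2.resize(a,(800,360),interpolation=cv2.INTER_CUBIC),cv2.resize(t[115:175,330:530],(800,240),interpolation=cv2.INTER_CUBIC)]))
for c in('scene','top'):
    if c=='scene': r.camera(c)
    for l in('case','left_press','far_press','near_press','right_press','jar'):
        for d in r.spot_point(l,c):
            P=w(c,d['at'])
            if P[1]<0: print(c,l,round(d['conf'],2),P)
print(r.read_state()['ft_force'])
E
```

```text
9.3167 [ 0.55947578 -0.21496469  0.00946067] [ 0.26321405 -0.47433796 -0.1003361 ] lowest dark row per col [160, 161, 161, 162, 160, 160, 167, 169, 174, 174, 175, 176, 177, 177, 176, 175, 175, 161, 153, 155, 159, 159, 157, 157]
scene case 0.77 [ 0.5648 -0.1466  0.0043]
scene case 0.32 [ 0.5235 -0.3275  0.0087]
scene left_press 0.55 [ 0.5662 -0.0759  0.0461]
scene far_press 0.53 [ 0.6034 -0.1492  0.0483]
scene near_press 0.79 [ 0.518  -0.1448  0.0517]
scene right_press 0.64 [ 0.557  -0.2201  0.0418]
scene jar 0.41 [ 0.5235 -0.3246  0.0044]
top case 0.65 [ 0.559  -0.1425  0.003 ]
top case 0.28 [ 0.5168 -0.1433  0.0508]
top left_press 0.76 [ 0.5669 -0.0764  0.048 ]
top near_press 0.65 [ 0.5208 -0.1409  0.0471]
[-0.5581 -0.264   0.0551]
```

View pics/c6.png

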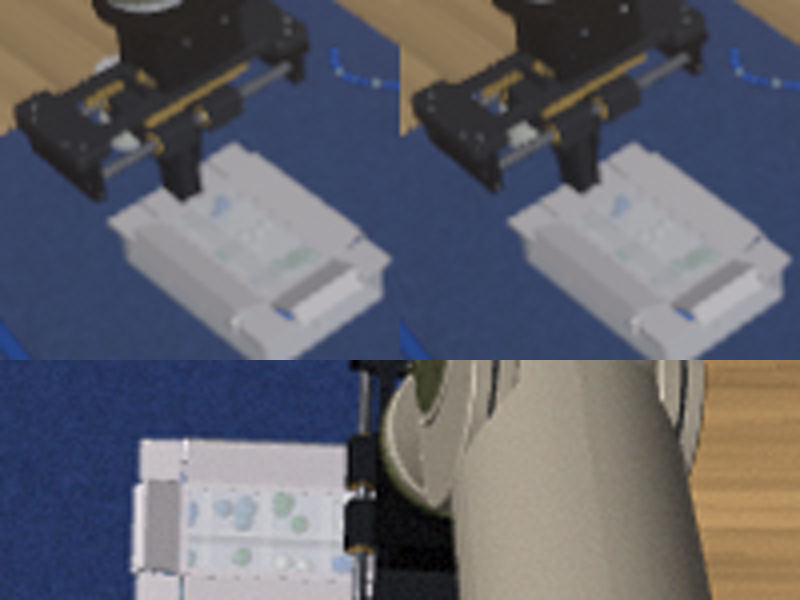

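The right section has snapped flush, visible at scene crop (190,200). The lid stops the tip at a reported z of about 0.002, so the reported height sits about 36 mm low and I'll stop presses at a reported 0.003. The case hasn't moved. I'm going to the left section.

>>> arm_command --xyz '[[0, 0, 0.035], [0, 0, 0.05], [0.006, 0.035, 0.05], [0.006, 0.075, 0.05], [0.006, 0.115, 0.05], [0.006, 0.141, 0.05], [0.006, 0.141, 0.03], [0.006, 0.141, 0.012], [0.006, 0.141, 0.008], [0.006, 0.141, 0.008]]' --rot '[[0, 0, 0], [0, 0, 0], [0, 0, 0], [0, 0, 0], [0, 0, 0], [0, 0, 0], [0, 0, 0], [0, 0, 0], [0, 0, 0], [0, 0, 0]]'

```text
time: 10.85
ee_pos: [0.5641, -0.074, 0.016]
eef_rot: [0.726, 0.688, -0.001, -0.001]
ft_force: [-0.2, -0.7, 0.2]
width: 0.0004
grip_force: 0.0
```

>>> arm_command --xyz '[[0, 0, -0.0012], [0, 0, -0.0024], [0, 0, -0.0036], [0, 0, -0.0048], [0, 0, -0.006], [0, 0, -0.0072], [0, 0, -0.0084], [0, 0, -0.0096], [0, 0, -0.0108], [0, 0, -0.012], [0, 0, -0.0132], [0, 0, -0.0144], [0, 0, -0.0144]]' --rot '[[0, 0, 0], [0, 0, 0], [0, 0, 0], [0, 0, 0], [0, 0, 0], [0, 0, 0], [0, 0, 0], [0, 0, 0], [0, 0, 0], [0, 0, 0], [0, 0, 0], [0, 0, 0], [0, 0, 0]]'

```text
time: 11.93
ee_pos: [0.5649, -0.0741, 0.0026]
eef_rot: [0.726, 0.688, -0.0, -0.0]
ft_force: [-0.1, 0.2, 0.6]
width: 0.0007
grip_force: 0.0
```

No residual force at 0.0026, so the left has most likely clicked. Next is the near section, with the hand turned a quarter turn.

>>> arm_command --xyz '[[0, 0, 0.03], [0, 0, 0.055], [-0.02, -0.03, 0.055], [-0.049, -0.069, 0.055], [-0.049, -0.069, 0.055], [-0.049, -0.069, 0.055], [-0.049, -0.069, 0.055], [-0.049, -0.069, 0.055], [-0.049, -0.069, 0.055], [-0.049, -0.069, 0.055], [-0.049, -0.069, 0.055], [-0.049, -0.069, 0.055], [-0.049, -0.069, 0.055], [-0.049, -0.069, 0.055], [-0.049, -0.069, 0.055], [-0.049, -0.069, 0.055], [-0.049, -0.069, 0.03], [-0.049, -0.069, 0.014], [-0.049, -0.069, 0.014]]' --rot '[[0, 0, 0], [0, 0, 0], [0, 0, -1.57], [0, 0, -1.57], [0, 0, -1.57], [0, 0, -1.57], [0, 0, -1.57], [0, 0, -1.57], [0, 0, -1.57], [0, 0, -1.57], [0, 0, -1.57], [0, 0, -1.57], [0, 0, -1.57], [0, 0, -1.57], [0, 0, -1.57], [0, 0, -1.57], [0, 0, -1.57], [0, 0, -1.57], [0, 0, -1.57]]'

```text
time: 13.52
ee_pos: [0.5138, -0.1424, 0.0137]
eef_rot: [1.0, -0.025, -0.002, -0.001]
ft_force: [-0.8, 0.2, 0.2]
width: 0.0006
grip_force: 0.0
```

```bash
python3 - <<'E'
from h import *
tip(); print(r.read_state()['eef_rot'])
save('top','top5'); a=cv2.imread('pics/tip.png')[130:230,180:280]; t=cv2.imread('pics/top5.png')[110:210,350:450]
cv2.imwrite('pics/c7.png',cv2.resize(np.hstack([a,t]),(800,400),interpolation=cv2.INTER_CUBIC))
E
```

```text
13.5667 [ 0.51474742 -0.1425332   0.0154237 ] [-0.41591895  0.66090737  1.07590876] lowest dark row per col [0, 0, 0, 0, 0, 0, 0, 142, 142, 146, 149, 150, 150, 149, 145, 146, 146, 147, 146, 146, 145, 154, 158, 159]
[ 9.99687724e-01 -2.49335110e-02 -1.61032195e-03 -4.26083166e-04]
```

View pics/c7.png

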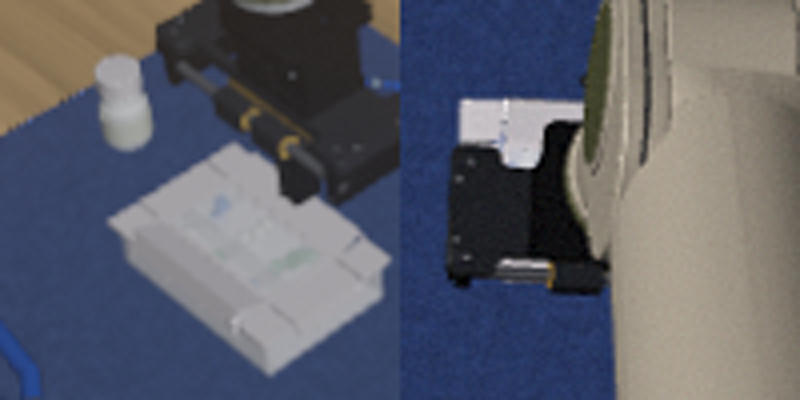

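The left section is flush and the tip is over the near section, at scene crop (300,190). Pressing.

>>> arm_command --xyz '[[0, 0, -0.0012], [0, 0, -0.0024], [0, 0, -0.0036], [0, 0, -0.0048], [0, 0, -0.006], [0, 0, -0.0072], [0, 0, -0.0084], [0, 0, -0.0096], [0, 0, -0.0108], [0, 0, -0.012], [0, 0, -0.0132], [0, 0, -0.0142], [0, 0, -0.0142]]' --rot '[[0, 0, 0], [0, 0, 0], [0, 0, 0], [0, 0, 0], [0, 0, 0], [0, 0, 0], [0, 0, 0], [0, 0, 0], [0, 0, 0], [0, 0, 0], [0, 0, 0], [0, 0, 0], [0, 0, 0]]'

```text
time: 14.7
ee_pos: [0.516, -0.1429, 0.0025]
eef_rot: [1.0, -0.026, -0.0, 0.0]
ft_force: [-0.2, -0.7, 1.3]
width: 0.0005
grip_force: 0.4
```

>>> arm_command --xyz '[[0, 0, 0.02], [0, 0, 0.045], [0.03, -0.002, 0.045], [0.065, -0.003, 0.045], [0.092, -0.004, 0.045], [0.092, -0.004, 0.045], [0.092, -0.004, 0.025], [0.092, -0.004, 0.014], [0.092, -0.004, 0.014]]' --rot '[[0, 0, 0], [0, 0, 0], [0, 0, 0], [0, 0, 0], [0, 0, 0], [0, 0, 0], [0, 0, 0], [0, 0, 0], [0, 0, 0]]'

```text
time: 15.45
ee_pos: [0.6056, -0.1465, 0.0134]
eef_rot: [1.0, -0.026, -0.003, -0.0]
ft_force: [-0.3, 0.2, -1.2]
width: 0.0003
grip_force: 0.0
```

>>> arm_command --xyz '[[0, 0, -0.0012], [0, 0, -0.0024], [0, 0, -0.0036], [0, 0, -0.0048], [0, 0, -0.006], [0, 0, -0.0072], [0, 0, -0.0084], [0, 0, -0.0096], [0, 0, -0.0108], [0, 0, -0.012], [0, 0, -0.0132], [0, 0, -0.014], [0, 0, -0.014]]' --rot '[[0, 0, 0], [0, 0, 0], [0, 0, 0], [0, 0, 0], [0, 0, 0], [0, 0, 0], [0, 0, 0], [0, 0, 0], [0, 0, 0], [0, 0, 0], [0, 0, 0], [0, 0, 0], [0, 0, 0]]'

```text
time: 16.53
ee_pos: [0.6079, -0.1468, 0.0025]
eef_rot: [1.0, -0.026, -0.0, 0.0]
ft_force: [0.2, -0.4, 3.5]
width: 0.0006
grip_force: 1.5
```

>>> arm_command --xyz '[[0, 0, 0.03], [0, 0, 0.07], [0, 0, 0.1], [-0.04, -0.02, 0.12], [-0.08, -0.05, 0.14], [-0.12, -0.08, 0.16], [-0.14, -0.12, 0.16], [-0.15, -0.16, 0.16], [-0.16, -0.2, 0.16], [-0.17, -0.24, 0.16], [-0.18, -0.28, 0.16], [-0.2, -0.32, 0.16], [-0.2, -0.32, 0.16], [-0.2, -0.32, 0.16]]' --rot '[[0, 0, 0], [0, 0, 0], [0, 0, 0], [0, 0, 0], [0, 0, 0], [0, 0, 0], [0, 0, 0], [0, 0, 0], [0, 0, 0], [0, 0, 0], [0, 0, 0], [0, 0, 0], [0, 0, 0], [0, 0, 0]]'

```text
time: 17.7
ee_pos: [0.4023, -0.4736, 0.1614]
eef_rot: [1.0, -0.031, -0.002, 0.001]
ft_force: [-0.9, 0.2, -0.5]
width: 0.0003
grip_force: 0.0
```

```bash
python3 - <<'E'
from h import *
np.set_printoptions(precision=4,suppress=True)
save('scene','s9');save('top','t9')
a=cv2.imread('pics/s9.png')[140:230,180:300]; t=cv2.imread('pics/t9.png')[115:205,350:470]
cv2.imwrite('pics/c9.png',cv2.resize(np.hstack([a,t]),(800,300),interpolation=cv2.INTER_CUBIC))
for c in('scene','top'):
    for l in('case','near_press','far_press','left_press','right_press','jar','spool','pliers'):
        for d in r.spot_point(l,c):
            P=w(c,d['at'])
            if P[1]<.15: print(c,l,round(d['conf'],2),P)
print(r.read_state()['time'])
E
```

```text
scene case 0.93 [ 0.5624 -0.1468  0.0106]
scene near_press 0.53 [ 0.5122 -0.1441  0.044 ]
scene far_press 0.73 [ 0.6063 -0.1491  0.0418]
scene left_press 0.77 [ 0.5674 -0.0739  0.0391]
scene right_press 0.67 [ 0.5568 -0.2212  0.044 ]
scene jar 0.49 [ 0.5276 -0.3222  0.0073]
scene spool 0.93 [0.6241 0.094  0.0037]
scene spool 0.43 [ 0.524  -0.3222  0.0101]
scene pliers 0.9 [ 0.7452 -0.1507  0.0041]
top case 0.65 [ 0.558  -0.1444  0.0021]
top near_press 0.94 [ 0.5144 -0.144   0.0413]
top far_press 0.87 [ 0.6126 -0.1479  0.038 ]
top left_press 0.65 [ 0.5687 -0.0749  0.0402]
top right_press 0.62 [ 0.5561 -0.2174  0.0394]
top jar 0.63 [ 0.5242 -0.3229 -0.0001]
top spool 0.85 [0.623  0.0967 0.0024]
top pliers 0.65 [ 0.7439 -0.1511  0.0059]
18.6
```

View pics/c9.png

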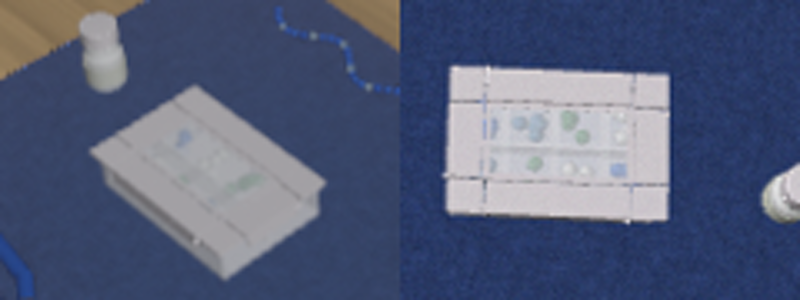

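All four sides are flush in both views (lid at top crop (558,143)), the case and bystanders are where they were, and the hand is clear.

```bash
python3 -c "
from bench import r
print(r.close_job())"
```

```text
the job is handed in; nothing more can be done
None
```

I pressed all four rim sides of the rightmost case shut and handed the job in at about 18.6 s; both cameras show them flush, with the case, jar, spool and pliers in place, though the first press peaked at about 50 N through the fingertips because the reported height read about 36 mm low.

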